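Snap a price-ticket holder onto the hanging bar and slide it up to the divider

TASK

Take the price-ticket holder that has the sprung clip underneath and press it down onto the empty left-hand stretch of the rack's hanging bar, a few centimetres short of the divider disc, until the clip snaps fully home round the bar, upright and with its ticket facing you (the robot's side). Then slide it along the bar until it just touches the divider, without shoving the divider along, and let go. Press with feeling, the bar sits on springy wire arms and must not be bent far down (30 mm at most); leave the goods lying about where they are.

Things in the scene. Friction and masses are not known exactly. Their poses are not given: they have to be found in the camera images.
- holder: The loose holder to clip on: white plastic, 60 mm wide, 88 mm tall, 40 to 65 g, standing on the lips of its clip. Origin: on the axis of the clip's bore, 10.5 mm above the lips' feet. y along the bore, z up, -x the front (ticket side). Bore roof 10 mm above the origin, then a solid block 34 mm (x) by 30 mm (y) up to 19 mm, then the plate. Home on the bar, the origin lies on the bar's axis.
- plate (a point): Point on the holder, 45 mm above its origin, in the middle of its ticket plate: upright, 10 mm thick in x (+-5), 60 mm wide in y (+-30), from 19 to 77 mm above the origin. Grip it here across its 10 mm. The front ledge under the ticket stands 3 mm proud between 19 and 24 mm.
- clip_front (a point): Point 16 mm in front of the holder's origin (its -x). The clip: two sprung leaves 30 mm long in y, round lips 6 mm thick, gap at rest 14 mm. Lips first touch the bar with the origin 15.5 mm above its axis; forcing them over takes about 13 to 19 N straight down (more if off-centre), then the clip jumps home by itself and the force drops. Home, it slides along against 2 to 6 N.
- bar: Middle of the hanging bar, on its axis: chromed tube, 20 mm diameter, 310 mm long, level, 160 mm above the table. y along the bar (+y to the left seen from the robot), -x the front (robot's side), z up. Wire arms at y = +-150 mm run 300 mm back to a panel 230 mm high. Two packs hang from it between y = -145 and -50 mm; from the divider to y = +140 mm it is empty, nothing close behind or in front.
- bar_mid (a point): The same point and axes as the bar's origin; it goes down with the bar. The bar rides on two springy wire arms and dips as it is pressed, swinging about their far ends 300 mm behind: about 0.75 N per mm, so 16 N presses it down some 21 mm; it springs back when let go. The clip does not snap before the bar has dipped 16 to 26 mm.
- divider: White plastic disc on the bar, 76 mm diameter, 4 mm thick; origin at its centre on the bar's axis, y along the bar. It stands between y = -30 and +40 mm of the bar and grips it: a push of about 10 N along the bar shifts it. Its flat face looks to the empty stretch (+y). The edge of the holder's plate touches it when the two origins are 32 mm apart.
- shelf_ticket: Bystander: a look-alike ticket holder, 82 mm tall, with a flat 46 by 60 mm foot instead of a clip; loose. Origin under its centre.
- sharpener_a: Bystander: pencil sharpener, a block 34 by 34 by 31 mm, loose. Origin under its centre.
- sharpener_b: Bystander: another such sharpener.
- sharpener_c: Bystander: another such sharpener.
- glue_stick: Bystander: glue stick standing upright, 29 mm in diameter, 88 mm tall, loose. Origin under its centre.
- calculator_box: Bystander: flat box 150 by 85 by 22 mm, loose. Origin under its centre.
- scissors: Bystander: scissors lying flat, 150 mm long, 10 mm thick, loose. Origin near their pivot.
Not all that is in view belongs to the job. What is shaped like the holder but blue is not meant.

How it is judged:
By the outcome, as a careful person would: the job done as asked, in the order asked, and still so for the second after the job is handed in, with the robot touching nothing.
It also fails if it takes over 64 s, if anything falls off the work surface, if the arm or the gripper's body presses on something with over 40 N, if the wrist force passes 120 N, or if a joint passes its speed limit or range.

ROBOT

A 6-joint arm with a two-finger parallel gripper is mounted at the origin on the work surface. World frame = base frame: x ahead of the robot, y to its left, z up, the work surface at z = 0. Lengths are in m, angles in degrees, forces in N, time in s.
With the tool pointing down it reaches from about 0.35 to 0.85 m from the base axis. Payload 8.1 kg.
Tool frame: the origin (TCP) lies on the mounting face of the last link; the fingertips stand 173 mm ahead of it and the grasp point (between the pads) lies 155 mm ahead of it (grip_point_offset is the distance from the TCP to the grasp point, in m); z points along the fingers, y is the line along which they close (so a half turn about z gives the same grasp; the last joint's range is limited). The gripper opens to 85 mm and grips with 20 to 120 N. Pads are 22 mm wide; open, the fingers measure 114 mm over their backs; the gripper's body (76 mm by 85 mm) begins 54 mm behind the grasp point. The pads swing forward as they close: fully open they stand 13 mm farther back than shut.
Start: joints at [69.133, 7.471, 85.268, -0, 87.261, -4.893], TCP at [0.165, 0.577, 0.405] pointing down, gripper open.
Joint ranges: [-169.43, 169.43], [-51.17, 129.36], [1.28, 143.12], [-76.62, 256.62], [0, 156.53], [-152.29, 152.29]. Speed limits (degrees/s): [136.94, 136.94, 159.86, 180, 180, 180].

INTERFACE

Orientations are given as a 3x3 rotation matrix whose columns are the frame's x, y, z axes.
In Python, from bench import observe, snapshot, camera_model, sign_off, cut_out, pinpoint, grip_point_offset gives the robot as it stands.
- The arm moves only by the tool jog_arm, never from a script. Its argument "increments" is a list of rows, each a list of 7 numbers: the turn, a rotation vector about the tool's x, y, z in units of 6 degrees (1.0 is 6 degrees), then the shift along the tool's x, y, z in units of 50 mm (1.0 is 50 mm), then the opening, from 0 (shut) to 1 (fully open). In form: [[wx, wy, wz, x, y, z, hand], ...]. A call has 1 to 20 rows; each row shifts and turns the commanded pose from where the row before left it, along the tool's axes as they then stand; what a row does not reach is not made up. A row lasts 1/10 s, in which the tool goes at most 50 mm and 8.59 degrees, less where a joint would pass 70% of its speed; a pose out of reach is approached as far as the arm can. A call is refused whole if a number of a shift passes 1 or a number of a turn 1, either way. A call with a gripper value outside its range is refused whole. The fingers move at their own pace and stop on an object; "squeeze" is the grip in N (left out, the last holds). Time passes only in rows, so rows that do not move let the fingers close. It gives the time, the measured TCP pose, the force, the opening and the grip force at its end, in the units of the state.
- observe(): the state, without advancing time (a new reading comes with each control period).
- snapshot(name): name is "scene" or "side" or "wrist"; returns the picture (384x512x3 uint8, blue, green, red); there is no depth.
- camera_model(name): a dict with "fx", "fy", "cx", "cy" (pixels), "R" (3x3) and "t" (3): a world point X has camera coordinates R X + t; the wrist camera has in their place "hand_eye" (4x4, takes a point from camera to tool coordinates, whose origin is the TCP and whose axes are the flange's). Camera axes: x right, y down, z forward; pixel columns grow to the right and rows downward; lengths in m; the calibration is good to about 2 mm. A picture is of the moment at which its call begins: read the wrist's pose just before it. camera_model takes no time and is no camera call.
- sign_off(): hands the job in; it is judged then, once.
Trained networks look in the newest picture that a camera, given by its name, has taken for a name from the list of things; names that differ only in an ending like _2 or _b are one class to them, and where a whole thing is asked for, a point or a joint stands for the part that bears it (a point fixed in the world has none). Each returns a list of dicts, best first, with "score" (0 to 1); they miss things now and then, are a little off and sometimes report something else, mostly with a low value. They report only what shows in the picture. A call takes as long as a camera call. They do not tell look-alikes from the thing itself.
- cut_out(name, camera): "mask" (384x512 bool, what is visible of it) and "position" ([column, row] as shares, 0 to 1, of the picture: columns of its width, rows of its height, amid what is visible of it).
- pinpoint(name, camera): "position" ([column, row] as shares, 0 to 1, of the picture: columns of its width, rows of its height: a listed point, or the origin of a listed thing).
The state is a dict: "time": time; "joint_pos": joint angles; "joint_vel": joint speeds; "tau": joint torques, N m; "tool_pos": TCP position; "eef_rot": TCP orientation; "contact_force": force on the tool from outside, world axes, zero at the start; "torque": the same for the moment, N m; "grip_width": opening from 0.0 (shut) to 1.0 (fully open); "gripper_force": force on a finger pad.
Only numpy, scipy, OpenCV 4.12 (cv2) and the standard library are available. Lean on these libraries where they do the work, as an engineer would, in place of code of your own. Each camera call takes 0.05 s, during which the arm holds its last target. There are 200 camera calls.

## Working session

There is one attempt and no reset: what is moved stays moved. The work goes in short steps, Python scripts to look and compute and a tool call to move; the robot and the scene stay as the last step left them, time stands still between calls to the robot, and variables do not carry over. Pictures are saved under pics/ and viewed, at most 10 in all, crops included, and the job is handed in when it is done.

Besides the shell and the picture viewer there is one more tool, called after ">>>" as name([rows], argument=value, ...), one row to a line, values as JSON. jog_arm: Moves the arm, as the interface text tells. Its arguments: {"type":"object","properties":{"increments":{"type":"array"},"squeeze":{"type":"number"}},"required":["increments"]}

```bash
mkdir -p pics; cat > h.py <<'E'
import numpy as np, cv2
from bench import *
def K(n):
    m=camera_model(n); return m
def cam(n,st=None):
    m=camera_model(n)
    if n=="wrist":
        H=np.array(m["hand_eye"]); T=np.eye(4); T[:3,:3]=np.array(st["eef_rot"]); T[:3,3]=st["tool_pos"]
        W=T@H; R=W[:3,:3].T; t=-R@W[:3,3]
    else: R=np.array(m["R"]); t=np.array(m["t"])
    return m,R,t
def ray(c,px):
    m,R,t=c; d=R.T@np.array([(px[0]-m["cx"])/m["fx"],(px[1]-m["cy"])/m["fy"],1]); return -R.T@t,d/np.linalg.norm(d)
def onz(c,px,z):
    o,d=ray(c,px); return o+d*(z-o[2])/d[2]
def tri(rs):
    A=sum(np.eye(3)-np.outer(d,d) for o,d in rs); b=sum((np.eye(3)-np.outer(d,d))@o for o,d in rs); return np.linalg.solve(A,b)
def proj(c,X):
    m,R,t=c; p=R@np.array(X)+t; return np.array([m["fx"]*p[0]/p[2]+m["cx"],m["fy"]*p[1]/p[2]+m["cy"]])
E
python3 - <<'E'
from h import *
np.set_printoptions(precision=3,suppress=True)
s=observe(); print(s["time"],s["tool_pos"],s["eef_rot"],grip_point_offset)
for n in("scene","side","wrist"):
    im=snapshot(n); cv2.imwrite(f"pics/{n}0.png",im)
    c=cam(n,s); print(n,c[0]["fx"],"pos",-c[1].T@c[2],"fwd",c[1][2])
    for k in ("holder","plate","clip_front","bar","bar_mid","divider","shelf_ticket"):
        print(n,k,[(np.round(np.array(r["position"])*[512,384],1),round(r["score"],2)) for r in pinpoint(k,n)[:3]])
a,b=cv2.imread("pics/scene0.png"),cv2.imread("pics/side0.png")
cv2.imwrite("pics/both0.png",cv2.resize(np.vstack([a,b]),(400,600)))
E
```

```text
0.0 [0.165 0.577 0.404] [[-0.961  0.275 -0.001]
 [ 0.275  0.961 -0.002]
 [ 0.    -0.002 -1.   ]] 0.1547
scene 489.5686090811673 pos [1.24  0.012 0.987] fwd [-0.656  0.005 -0.755]
scene holder [(array([369.2, 210.5]), 0.93), (array([339.8, 192.7]), 0.81)]
scene plate [(array([374.2, 199.6]), 0.98), (array([340.3, 183.8]), 0.72)]
scene clip_front [(array([370.9, 206.4]), 0.81), (array([335.2, 196. ]), 0.63)]
scene bar [(array([233.7, 202. ]), 0.58)]
scene bar_mid [(array([232.7, 202. ]), 0.83)]
scene divider [(array([233.3, 204.5]), 0.52)]
scene shelf_ticket [(array([117.6, 217.5]), 0.84)]
side 470.24348436076394 pos [-0.002 -0.664  0.743] fwd [ 0.475  0.643 -0.601]
side holder [(array([175.2, 169.5]), 0.83), (array([166.5, 191.7]), 0.76), (array([172.7, 223.7]), 0.22)]
side plate [(array([174.9, 157.9]), 0.77), (array([165.9, 176.4]), 0.76), (array([209.7, 150.7]), 0.73)]
side clip_front [(array([171.5, 173. ]), 0.67), (array([171.4, 189.6]), 0.62), (array([279.1, 168.9]), 0.29)]
side bar [(array([284. , 170.6]), 0.97), (array([281.6, 168.3]), 0.71)]
side bar_mid [(array([282.8, 170.5]), 0.58)]
side divider [(array([280.2, 169.4]), 0.86), (array([171.6, 171.5]), 0.74)]
side shelf_ticket [(array([345.9, 325.9]), 0.63), (array([397.4, 304.5]), 0.57)]
wrist 283.48004397703164 pos [0.091 0.597 0.372] fwd [ 0.288 -0.083 -0.954]
wrist holder [(array([101.7, 358.9]), 0.8)]
wrist plate []
wrist clip_front [(array([103. , 363.7]), 0.82)]
wrist bar []
wrist bar_mid []
wrist divider []
wrist shelf_ticket []
```

View pics/scene0.png

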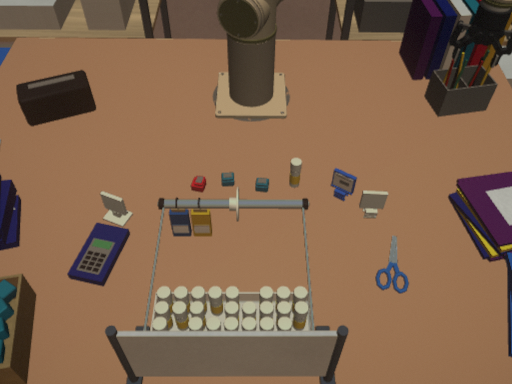

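View pics/side0.png

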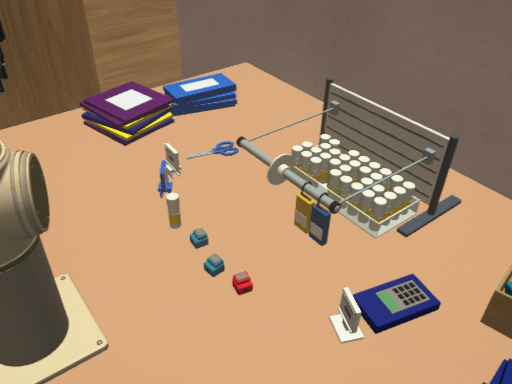

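The scene shows three look-alikes. The white ticket holder stands at about (373,200), a blue one at (343,182), and a white one with a flat foot at (115,207). In the side view they are at (172,158), (165,178) and (349,312). I choose the white one at (373,200) and will check it in a close crop.

```bash
python3 - <<'E'
from h import *
np.set_printoptions(precision=4,suppress=True)
cs,cd=cam("scene"),cam("side")
P={"holder":((369.2,210.5),(175.2,169.5)),"plate":((374.2,199.6),(174.9,157.9)),"clipf":((370.9,206.4),(171.5,173)),"bar":((232.7,202),(283.4,170.5)),"div":((233.3,204.5),(280.2,169.4))}
for k,(a,b) in P.items():
    X=tri([ray(cs,a),ray(cd,b)]); print(k,X,proj(cs,X)-a,proj(cd,X)-b)
# bar ends
for k,(a,b) in {"endL":((306,204),(239,142)),"endR":((161,204),(337,206))}.items():
    X=tri([ray(cs,a),ray(cd,b)]); print(k,X,proj(cs,X)-a,proj(cd,X)-b, onz(cs,a,.16),onz(cd,b,.16))
a,b=cv2.imread("pics/scene0.png"),cv2.imread("pics/side0.png")
A=cv2.resize(a[165:230,325:400],None,fx=5,fy=5,interpolation=2); B=cv2.resize(b[135:200,150:225],None,fx=5,fy=5,interpolation=2)
cv2.imwrite("pics/crop1.png",np.hstack([A,B]))
E
```

```text
holder [0.4775 0.3014 0.02  ] [-0.1838  0.19  ] [-0.1925 -0.1506]
plate [0.478  0.3037 0.0593] [-1.3189  1.3889] [-1.3614 -1.1107]
clipf [0.464  0.3057 0.0148] [-1.3654  1.4079] [-1.4351 -1.1377]
bar [ 0.5705 -0.0341  0.1647] [ 0.0075 -0.0058] [0.0082 0.0046]
div [ 0.5712 -0.0291  0.1617] [ 1.7454 -1.3628] [1.9078 1.0746]
endL [0.5683 0.1263 0.1587] [ 0.4811 -0.454 ] [0.4901 0.3463] [0.5706 0.125  0.16  ] [0.567  0.1265 0.16  ]
endR [ 0.5771 -0.1892  0.1634] [-0.3297  0.1875] [-0.3815 -0.1614] [ 0.5739 -0.1894  0.16  ] [ 0.5807 -0.1872  0.16  ]
```

View pics/crop1.png

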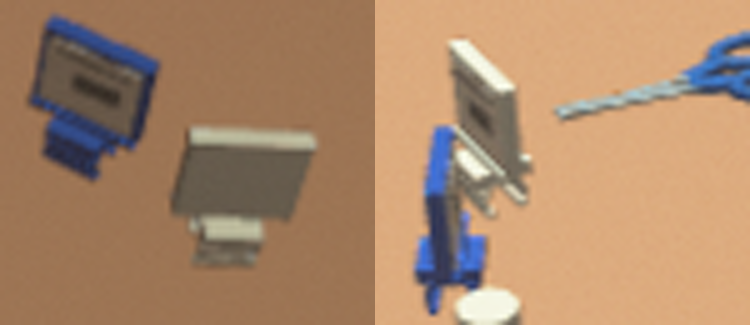

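Both crops confirm it: the white holder has open clip lips underneath and its ticket on the robot's side. The blue one is the decoy. I'll move over the holder to measure it with the wrist camera.

>>> jog_arm([
  [0, 0, 0, -0.63, -0.3, 0, 1],
  [0, 0, 0, -0.63, -0.3, 0, 1],
  [0, 0, 0, -0.63, -0.3, 0, 1],
  [0, 0, 0, -0.63, -0.3, 0, 1],
  [0, 0, 0, -0.63, -0.3, 0, 1],
  [0, 0, 0, -0.63, -0.3, 0, 1],
  [0, 0, 0, -0.63, -0.3, 0, 1],
  [0, 0, 0, -0.63, -0.3, 0, 1],
  [0, 0, 0, -0.63, -0.3, 0, 1],
  [0, 0, 0, -0.63, -0.3, 0, 1],
  [0, 0, 0, -0.63, -0.3, 0, 1],
  [0, 0, 0, -0.63, -0.3, 0, 1],
  [0, 0, 1, 0, 0, 0, 1],
  [0, 0, 1, 0, 0, 0, 1],
  [0, 0, 1, 0, 0, 0, 1],
  [0, 0, 1, 0, 0, 0, 1],
  [0, 0, 1, 0, 0, 0, 1],
  [0, 0, 1, 0, 0, 0, 1],
])

```text
time: 3.0
tool_pos: [0.479, 0.2997, 0.4047]
eef_rot: [[-0.613, 0.79, 0.0], [0.79, 0.613, 0.0], [0.0, 0.0, -1.0]]
contact_force: [0.3, -0.3, 0.6]
grip_width: 1.003
gripper_force: 0.0
```

>>> jog_arm([
  [0, 0, 1, 0, 0, 0, 1],
  [0, 0, 1, 0, 0, 0, 1],
  [0, 0, 1, 0, 0, 0, 1],
  [0, 0, 1, 0, 0, 0, 1],
  [0, 0, 1, 0, 0, 0, 1],
  [0, 0, 1, 0, 0, 0, 1],
  [0, 0, 0.34, 0, 0, 0, 1],
  [0, 0, 0, 0, 0, 0, 1],
  [0, 0, 0, 0, 0, 0, 1],
  [0, 0, 0, 0, 0, 0, 1],
])

```text
time: 4.0
tool_pos: [0.479, 0.2998, 0.4047]
eef_rot: [[-0.001, 1.0, 0.0], [1.0, 0.001, 0.0], [0.0, 0.0, -1.0]]
contact_force: [0.2, 0.1, -0.7]
grip_width: 0.998
gripper_force: 0.0
```

```bash
python3 - <<'E'
from h import *
np.set_printoptions(precision=4,suppress=True)
s=observe(); im=snapshot("wrist"); c=cam("wrist",s); print(s["tool_pos"],s["eef_rot"])
print("cam",-c[1].T@c[2],c[1][2])
for k,z in (("holder",.0105),("plate",.0555),("clip_front",.0105)):
    for r in pinpoint(k,"wrist")[:3]:
        p=np.array(r["position"])*[512,384]; print(k,p,round(r["score"],2),onz(c,p,z))
cv2.imwrite("pics/w1.png",im)
E
```

```text
[0.479  0.2998 0.4047] [[-0.0008  1.      0.0001]
 [ 1.      0.0008  0.    ]
 [ 0.      0.0001 -1.    ]]
cam [0.4783 0.3757 0.3735] [ 0.0007 -0.2986 -0.9544]
holder [253.184  159.0912] 0.64 [0.4743 0.3036 0.0105]
holder [206.2848 206.0928] 0.55 [0.4101 0.2384 0.0105]
holder [249.2928 165.8112] 0.21 [0.4692 0.2946 0.0105]
plate [202.496  218.3808] 0.91 [0.4132 0.2395 0.0555]
plate [254.5152 164.0832] 0.69 [0.4763 0.3067 0.0555]
clip_front [219.5968 213.504 ] 0.89 [0.4279 0.2275 0.0105]
clip_front [235.3152 155.4048] 0.86 [0.4513 0.3084 0.0105]
```

View pics/w1.png

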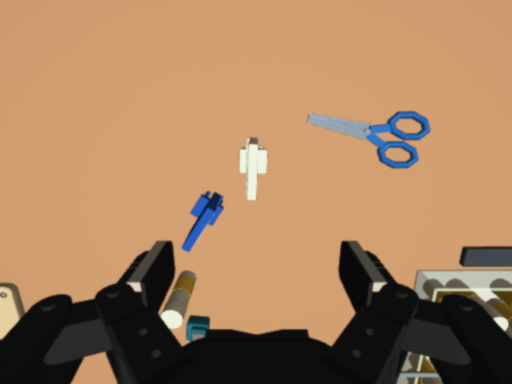

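The white holder is at about (252,165), with its plate top running from about (253,147) to (252,199) and its clip block at rows 150-172. Next I'll measure the plate's yaw and centre.

```bash
python3 - <<'E'
from h import *
np.set_printoptions(precision=4,suppress=True)
s=observe(); c=cam("wrist",s); im=cv2.imread("pics/w1.png")
g=im[:,:,0].astype(int)
for r in range(134,206,3):
    w=np.where(g[r,225:285]>130)[0]+225
    print(r,(w.min(),w.max(),len(w)) if len(w) else None, g[r,252])
pts=[]
for r in range(174,198):
    w=np.where(g[r,225:285]>130)[0]+225
    pts.append(onz(c,(w.mean(),r),.0875))
pts=np.array(pts); k=np.polyfit(pts[:,1],pts[:,0],1); print("x=",k, "yawdeg",-np.degrees(np.arctan(k[0])))
for r in (147,199.5): print(onz(c,(252.5,r),.0875))
E
```

```text
134 None 114
137 None 94
140 (np.int64(246), np.int64(249), 4) 74
143 (np.int64(246), np.int64(248), 3) 101
146 (np.int64(245), np.int64(262), 16) 227
149 (np.int64(240), np.int64(262), 21) 228
152 (np.int64(239), np.int64(267), 29) 228
155 (np.int64(239), np.int64(266), 28) 228
158 (np.int64(239), np.int64(267), 29) 228
161 (np.int64(239), np.int64(267), 29) 228
164 (np.int64(239), np.int64(267), 29) 228
167 (np.int64(239), np.int64(266), 28) 227
170 (np.int64(239), np.int64(266), 28) 227
173 (np.int64(240), np.int64(265), 26) 227
176 (np.int64(246), np.int64(257), 12) 227
179 (np.int64(246), np.int64(257), 12) 227
182 (np.int64(245), np.int64(257), 13) 226
185 (np.int64(245), np.int64(257), 13) 226
188 (np.int64(246), np.int64(256), 11) 226
191 (np.int64(245), np.int64(256), 12) 226
194 (np.int64(245), np.int64(256), 12) 226
197 (np.int64(246), np.int64(256), 11) 225
200 (np.int64(248), np.int64(255), 8) 143
203 None 114
x= [0.056  0.4567] yawdeg -3.2025672255292204
[0.4745 0.3312 0.0875]
[0.4743 0.2751 0.0875]
```

>>> jog_arm([
  [0, 0, 0.33, 0.07, -0.09, 0, 0.7],
  [0, 0, 0, 0, 0, 0.5, 0.7],
  [0, 0, 0, 0, 0, 0.5, 0.7],
  [0, 0, 0, 0, 0, 0.5, 0.7],
  [0, 0, 0, 0, 0, 0.5, 0.7],
  [0, 0, 0, 0, 0, 0.5, 0.7],
  [0, 0, 0, 0, 0, 0.5, 0.7],
  [0, 0, 0, 0, 0, 0.4, 0.7],
  [0, 0, 0, 0, 0, 0.3, 0.7],
  [0, 0, 0, 0, 0, 0.14, 0.7],
  [0, 0, 0, 0, 0, 0, 0.7],
  [0, 0, 0, 0, 0, 0, 0.7],
])

```text
time: 5.4
tool_pos: [0.4749, 0.3035, 0.2136]
eef_rot: [[0.035, 0.999, 0.001], [0.999, -0.035, 0.001], [0.001, 0.001, -1.0]]
contact_force: [-0.1, 0.2, 1.3]
grip_width: 0.698
gripper_force: 0.0
```

```bash
python3 - <<'E'
from h import *
s=observe(); print(s["tool_pos"],s["contact_force"]); im=snapshot("wrist"); si=snapshot("side")
cv2.imwrite("pics/w2.png",np.hstack([cv2.resize(im,(400,300)),cv2.resize(si[110:230,90:250],(400,300))]))
E
```

```text
[0.47493554 0.30350291 0.21364875] [-0.12512114  0.24310585  1.33856852]
```

View pics/w2.png

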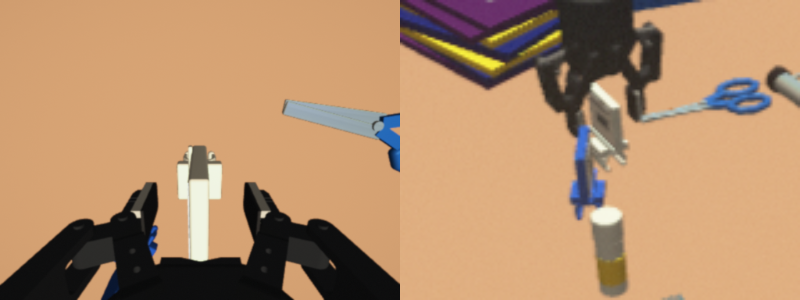

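The plate at (197,200) in the left panel sits midway between the fingers, clear of the blue one. Closing.

>>> jog_arm([
  [0, 0, 0, 0, 0, 0, 0],
  [0, 0, 0, 0, 0, 0, 0],
  [0, 0, 0, 0, 0, 0, 0],
  [0, 0, 0, 0, 0, 0, 0],
  [0, 0, 0, 0, 0, 0, 0],
  [0, 0, 0, 0, 0, 0, 0],
  [0, 0, 0, 0, 0, 0, 0],
  [0, 0, 0, 0, 0, 0, 0],
  [0, 0, 0, 0, 0, 0, 0],
  [0, 0, 0, 0, 0, 0, 0],
], squeeze=70)

```text
time: 6.5
tool_pos: [0.4747, 0.3033, 0.213]
eef_rot: [[0.035, 0.999, 0.001], [0.999, -0.035, 0.0], [0.0, 0.001, -1.0]]
contact_force: [0.1, 0.3, 5.3]
grip_width: 0.111
gripper_force: 68.6
```

>>> jog_arm([
  [0, 0, 0, 0, 0, -0.2, 0],
  [0, 0, 0, 0, 0, -0.5, 0],
  [0, 0, 0, 0, 0, -0.6, 0],
  [0, 0, 0, 0, 0, -0.7, 0],
  [0, 0, 0, 0, 0, -0.7, 0],
  [0, 0, 0, 0, 0, -0.7, 0],
  [0, 0, 0, 0, 0, -0.7, 0],
  [0, 0, 0, 0, 0, -0.64, 0],
  [0, 0, 0, -0.4, 0.2, 0, 0],
  [0, 0, 0, -0.5, 0.2, 0, 0],
  [0, 0, 0, -0.5, 0.2, 0, 0],
  [0, 0, 0, -0.5, 0.2, 0, 0],
  [0, 0, 0, -0.5, 0.2, 0, 0],
  [0, 0, 0, -0.5, 0.2, 0, 0],
  [0, 0, 0, -0.5, 0.2, 0, 0],
  [0, 0, 0, -0.5, 0.2, 0, 0],
  [0, 0, 0, -0.5, 0.25, 0, 0],
  [0, 0, -0.57, -0.4, 0.25, 0, 0],
  [0, 0, 0, 0, 0, 0, 0],
  [0, 0, 0, 0, 0, 0, 0],
])

```text
time: 8.5
tool_pos: [0.5709, 0.0595, 0.4493]
eef_rot: [[-0.023, 1.0, -0.001], [1.0, 0.023, 0.0], [0.0, -0.001, -1.0]]
contact_force: [-1.3, -0.4, -0.6]
grip_width: 0.107
gripper_force: 68.2
```

```bash
python3 - <<'E'
from h import *
np.set_printoptions(precision=4,suppress=True)
s=observe(); print(s["time"],s["tool_pos"],s["eef_rot"],s["contact_force"],s["grip_width"])
I={}
for n in ("wrist","scene","side"):
    I[n]=snapshot(n); c=cam(n,s); cv2.imwrite(f"pics/{n}3.png",I[n])
    for k in ("holder","plate","clip_front","bar_mid","divider"):
        print(n,k,[(np.round(np.array(r["position"])*[512,384],1),round(r["score"],2)) for r in pinpoint(k,n)[:2]])
cv2.imwrite("pics/v3.png",np.vstack([np.hstack([cv2.resize(I["wrist"],(400,300)),cv2.resize(I["scene"][130:256,140:308],(400,300))]),np.hstack([cv2.resize(I["side"][60:240,200:440],(400,300)),np.zeros((300,400,3),np.uint8)])]))
E
```

```text
8.5 [0.5709 0.0595 0.4493] [[-0.0231  0.9997 -0.0013]
 [ 0.9997  0.0231  0.0004]
 [ 0.0004 -0.0013 -1.    ]] [-1.2937 -0.4002 -0.593 ] 0.10659655361368386
wrist holder [(array([255.9, 218.9]), 0.9), (array([133. ,  16.7]), 0.74)]
wrist plate [(array([256.2, 257.2]), 0.74)]
wrist clip_front [(array([230.8, 220.3]), 0.79)]
wrist bar_mid []
wrist divider []
scene holder [(array([343. , 192.3]), 0.71), (array([277.8, 173.6]), 0.56)]
scene plate [(array([341.7, 183.8]), 0.69), (array([280.4, 164.7]), 0.55)]
scene clip_front [(array([281. , 167.4]), 0.9), (array([335.6, 197.2]), 0.81)]
scene bar_mid [(array([231.9, 202.3]), 0.76)]
scene divider [(array([231.9, 205.7]), 0.51)]
side holder [(array([256. , 118.6]), 0.97), (array([164.9, 189.1]), 0.66)]
side plate [(array([257.4, 102.2]), 0.83), (array([160.7, 177.2]), 0.64)]
side clip_front [(array([170.7, 189.6]), 0.84), (array([254.2, 121.6]), 0.69)]
side bar_mid [(array([280.5, 168.4]), 0.75)]
side divider [(array([279.6, 170.7]), 0.85), (array([199.9, 239.4]), 0.33)]
```

View pics/v3.png

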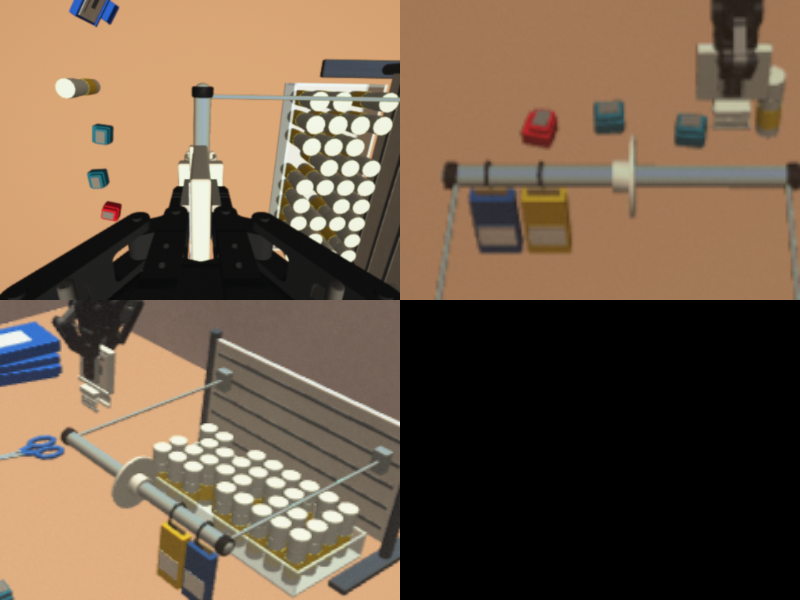

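The wrist view shows the bar under the held holder, its end at about (202,90) and the clip block at rows 150-185. In the scene crop the divider disc stands edge-on at (632,175), and the holder hangs upright. I'll measure the bar line, the block centre and the divider.

```bash
python3 - <<'E'
from h import *
np.set_printoptions(precision=4,suppress=True)
s=observe(); c=cam("wrist",s); im=cv2.imread("pics/wrist3.png").astype(int)
print("cx",c[0]["cx"],"cam",-c[1].T@c[2])
B=[]
for r in range(124,190,4):
    warm=im[r,:,2]-im[r,:,0]   # table is orange
    w=[q for q in range(215,300) if warm[q]<45]
    print(r,w[0],w[-1],len(w),end="; ")
    if 128<=r<=180: B.append(onz(c,((w[0]+w[-1])/2,r),.16))
print()
for r in range(186,236,4):
    w=np.where(im[r,215:300,0]>120)[0]+215; print(r,w.min(),w.max(),len(w),end="; ")
B=np.array(B); print("\nbar pts",B[[0,5,-1]]); 
cs,cd=cam("scene"),cam("side")
for col in (237,238): print("div scene",onz(cs,(col,203.9),.16),onz(cs,(col,187.5),.198))
print("div side ctr",onz(cd,(279.8,170),.16))
m=cut_out("divider","side")[0]; ys,xs=np.where(m["mask"]); print(m["score"],xs.min(),xs.max(),ys.min(),ys.max(),xs.mean(),ys.mean())
for k in ((343,0),): pass
X=tri([ray(cs,(277.8,173.6)),ray(cd,(256,118.6))]); print("holder",X)
X=tri([ray(cs,(280.4,164.7)),ray(cd,(257.4,102.2))]); print("plate",X)
E
```

```text
cx 256.38238164804955 cam [0.5685 0.1356 0.4184]
124 248 299 52; 128 249 269 21; 132 249 269 21; 136 249 268 20; 140 249 268 20; 144 248 268 21; 148 248 268 21; 152 248 268 21; 156 248 268 21; 160 248 268 21; 164 248 268 21; 168 248 268 21; 172 248 267 20; 176 248 267 20; 180 248 267 20; 184 248 267 20; 188 243 267 25; 
186 263 299 6; 190 242 266 7; 194 240 284 15; 198 240 272 12; 202 242 277 11; 206 226 245 5; 210 228 286 37; 214 226 287 39; 218 226 286 37; 222 227 294 37; 226 227 285 33; 230 228 285 41; 234 228 285 45; 
bar pts [[0.5715 0.1125 0.16  ]
 [0.5711 0.0946 0.16  ]
 [0.5715 0.0642 0.16  ]]
div scene [ 0.5719 -0.0249  0.16  ] [ 0.5577 -0.0245  0.198 ]
div scene [ 0.5719 -0.0227  0.16  ] [ 0.5577 -0.0224  0.198 ]
div side ctr [ 0.57   -0.0228  0.16  ]Traceback (most recent call last):
  File "<stdin>", line 18, in <module>
IndexError: list index out of range
```

>>> jog_arm([
  [0, 0, 0, -0.16, 0.01, 0, 0],
  [0, 0, 0, -0.15, 0.01, 0, 0],
  [0, 0, 0, 0, 0, 0.2, 0],
  [0, 0, 0, 0, 0, 0.3, 0],
  [0, 0, 0, 0, 0, 0.3, 0],
  [0, 0, 0, 0, 0, 0.2, 0],
  [0, 0, 0, 0, 0, 0.2, 0],
  [0, 0, 0, 0, 0, 0.1, 0],
  [0, 0, 0, 0, 0, 0, 0],
  [0, 0, 0, 0, 0, 0, 0],
])

```text
time: 10.45
tool_pos: [0.5726, 0.0444, 0.3851]
eef_rot: [[-0.025, 1.0, 0.001], [1.0, 0.025, -0.0], [-0.0, 0.001, -1.0]]
contact_force: [0.2, -0.6, -0.8]
grip_width: 0.108
gripper_force: 68.2
```

```bash
python3 - <<'E'
from h import *
np.set_printoptions(precision=4,suppress=True)
s=observe(); print(s["time"],s["tool_pos"],s["contact_force"],s["torque"])
I={n:snapshot(n) for n in ("wrist","scene","side")}
for n in I: cv2.imwrite(f"pics/{n}4.png",I[n])
cv2.imwrite("pics/v4.png",np.vstack([np.hstack([cv2.resize(I["wrist"],(400,300)),cv2.resize(I["scene"][150:225,210:310],(400,300),interpolation=2)]),np.hstack([cv2.resize(I["side"][90:195,215:355],(400,300),interpolation=2),cv2.resize(I["wrist"][150:300,180:330],(400,300),interpolation=2)])]))
E
```

```text
10.45 [0.5726 0.0444 0.3851] [ 0.1895 -0.5789 -0.8129] [-0.0368 -0.0176  0.0279]
```

View pics/v4.png

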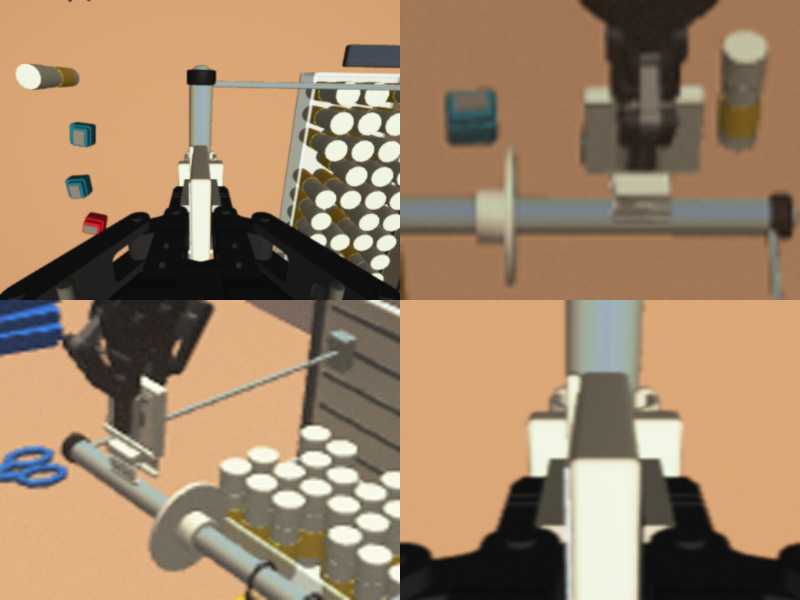

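Clip and bar are centred on each other (both at about column 605 in the lower-right crop). The plate edge is about 36 mm from the disc (583 against 510 in the scene crop). Now I'll press down.

>>> jog_arm([
  [0, 0, 0, 0, 0, 0.06, 0],
  [0, 0, 0, 0, 0, 0.06, 0],
  [0, 0, 0, 0, 0, 0.06, 0],
  [0, 0, 0, 0, 0, 0.06, 0],
  [0, 0, 0, 0, 0, 0.06, 0],
  [0, 0, 0, 0, 0, 0, 0],
  [0, 0, 0, 0, 0, 0, 0],
])

```text
time: 11.3
tool_pos: [0.5724, 0.0443, 0.37]
eef_rot: [[-0.025, 1.0, 0.0], [1.0, 0.025, -0.0], [-0.0, 0.0, -1.0]]
contact_force: [-3.6, -0.6, 4.8]
grip_width: 0.109
gripper_force: 68.9
```

>>> jog_arm([
  [0, 0, 0, 0, 0, 0.04, 0],
  [0, 0, 0, 0, 0, 0.04, 0],
  [0, 0, 0, 0, 0, 0.04, 0],
  [0, 0, 0, 0, 0, 0, 0],
  [0, 0, 0, 0, 0, 0, 0],
])

```text
time: 11.8
tool_pos: [0.5725, 0.0443, 0.3648]
eef_rot: [[-0.025, 1.0, 0.001], [1.0, 0.025, -0.0], [-0.0, 0.001, -1.0]]
contact_force: [-3.9, -0.1, 8.2]
grip_width: 0.107
gripper_force: 69.4
```

>>> jog_arm([
  [0, 0, 0, 0, -0.02, 0.02, 0],
  [0, 0, 0, 0, 0, 0.04, 0],
  [0, 0, 0, 0, 0, 0, 0],
  [0, 0, 0, 0, 0, 0, 0],
])

```text
time: 12.2
tool_pos: [0.5719, 0.0443, 0.3624]
eef_rot: [[-0.025, 1.0, 0.003], [1.0, 0.025, -0.0], [-0.0, 0.003, -1.0]]
contact_force: [-3.0, -0.3, 10.1]
grip_width: 0.107
gripper_force: 69.7
```

>>> jog_arm([
  [0, 0, 0, 0, -0.02, 0.02, 0],
  [0, 0, 0, 0, 0, 0.04, 0],
  [0, 0, 0, 0, 0, 0, 0],
])

```text
time: 12.5
tool_pos: [0.5713, 0.0442, 0.3599]
eef_rot: [[-0.025, 1.0, 0.005], [1.0, 0.025, 0.0], [-0.0, 0.005, -1.0]]
contact_force: [-0.9, 0.2, 11.9]
grip_width: 0.106
gripper_force: 70.0
```

>>> jog_arm([
  [0, 0, 0, 0, 0, 0.04, 0],
  [0, 0, 0, 0, 0, 0, 0],
])

```text
time: 12.7
tool_pos: [0.5714, 0.0442, 0.3581]
eef_rot: [[-0.025, 1.0, 0.005], [1.0, 0.025, 0.0], [-0.0, 0.005, -1.0]]
contact_force: [-0.8, 0.5, 12.2]
grip_width: 0.109
gripper_force: 70.1
```

>>> jog_arm([
  [0, 0, 0, 0, 0, 0.04, 0],
  [0, 0, 0, 0, 0, 0, 0],
])

```text
time: 12.9
tool_pos: [0.5711, 0.0442, 0.3551]
eef_rot: [[-0.025, 1.0, 0.003], [1.0, 0.025, 0.0], [-0.0, 0.003, -1.0]]
contact_force: [1.5, -0.1, 5.5]
grip_width: 0.111
gripper_force: 69.5
```

>>> jog_arm([
  [0, 0, 0, 0, 0, 0.04, 0],
  [0, 0, 0, 0, 0, 0, 0],
])

```text
time: 13.1
tool_pos: [0.5711, 0.0442, 0.3527]
eef_rot: [[-0.025, 1.0, 0.003], [1.0, 0.025, -0.0], [-0.0, 0.003, -1.0]]
contact_force: [0.9, -0.4, 6.5]
grip_width: 0.106
gripper_force: 69.7
```

Force dropped from 12 to 5.5 N, so it snapped. The present dip agrees with the clip being home. I'll relieve the bar and look.

>>> jog_arm([
  [0, 0, 0, 0, 0, -0.06, 0],
  [0, 0, 0, 0, 0, -0.06, 0],
  [0, 0, 0, 0, 0, -0.06, 0],
  [0, 0, 0, 0, 0, 0, 0],
  [0, 0, 0, 0, 0, 0, 0],
])

```text
time: 13.6
tool_pos: [0.5707, 0.0442, 0.3607]
eef_rot: [[-0.025, 1.0, 0.001], [1.0, 0.025, -0.0], [-0.0, 0.001, -1.0]]
contact_force: [5.6, 0.1, -0.1]
grip_width: 0.106
gripper_force: 68.8
```

```bash
python3 - <<'E'
from h import *
np.set_printoptions(precision=4,suppress=True)
s=observe(); print(s["time"],s["tool_pos"],s["contact_force"],s["torque"])
I={n:snapshot(n) for n in ("wrist","scene","side")}
for n in I: cv2.imwrite(f"pics/{n}5.png",I[n])
cv2.imwrite("pics/v5.png",np.hstack([cv2.resize(I["scene"][150:225,210:310],(400,300),interpolation=2),cv2.resize(I["side"][90:195,215:355],(400,300),interpolation=2)]))
E
```

```text
13.6 [0.5707 0.0442 0.3607] [ 5.6027  0.1187 -0.1365] [-0.0445 -1.1283 -0.0618]
```

View pics/v5.png

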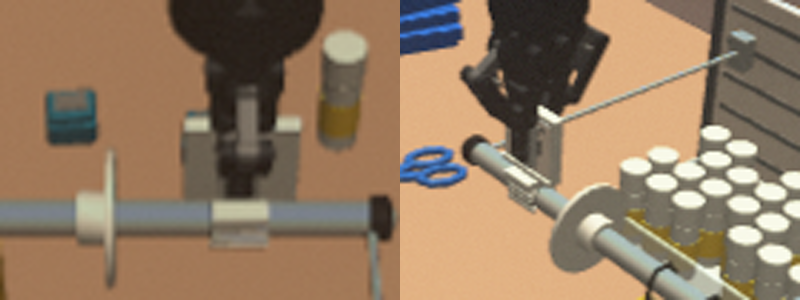

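The clip encloses the bar and the plate stands upright. The disc is at (110,220) and the plate edge at (182,160), a gap of about 36 mm. I'll ease the 5.6 N side load and slide most of the way.

>>> jog_arm([
  [0, 0, 0, 0, 0.03, 0, 0],
  [0, 0, 0, 0, 0, 0, 0],
  [0, 0, 0, -0.04, 0, 0, 0],
  [0, 0, 0, -0.04, 0, 0, 0],
  [0, 0, 0, -0.04, 0, 0, 0],
  [0, 0, 0, -0.04, 0, 0, 0],
  [0, 0, 0, -0.04, 0, 0, 0],
  [0, 0, 0, -0.04, 0, 0, 0],
])

```text
time: 14.55
tool_pos: [0.5721, 0.0321, 0.3605]
eef_rot: [[-0.025, 1.0, -0.001], [1.0, 0.025, 0.0], [0.0, -0.001, -1.0]]
contact_force: [-0.9, 2.9, 0.0]
grip_width: 0.106
gripper_force: 68.9
```

>>> jog_arm([
  [0, 0, 0, -0.04, 0, 0, 0],
  [0, 0, 0, -0.04, 0, 0, 0],
  [0, 0, 0, -0.04, 0, 0, 0],
  [0, 0, 0, -0.04, 0, 0, 0],
  [0, 0, 0, -0.04, 0, 0, 0],
  [0, 0, 0, -0.04, 0, 0, 0],
  [0, 0, 0, -0.04, 0, 0, 0],
])

```text
time: 15.25
tool_pos: [0.5725, 0.0181, 0.3606]
eef_rot: [[-0.025, 1.0, -0.0], [1.0, 0.025, -0.0], [0.0, -0.0, -1.0]]
contact_force: [-3.5, 2.5, 1.2]
grip_width: 0.11
gripper_force: 68.9
```

>>> jog_arm([
  [0, 0, 0, -0.02, -0.015, 0, 0],
  [0, 0, 0, -0.02, 0, 0, 0],
  [0, 0, 0, -0.02, 0, 0, 0],
  [0, 0, 0, -0.02, 0, 0, 0],
  [0, 0, 0, -0.02, -0.004, 0, 0],
])

```text
time: 15.75
tool_pos: [0.5719, 0.0132, 0.3608]
eef_rot: [[-0.025, 1.0, 0.0], [1.0, 0.025, -0.0], [-0.0, 0.0, -1.0]]
contact_force: [0.2, 2.7, 1.1]
grip_width: 0.11
gripper_force: 68.9
```

```bash
python3 - <<'E'
from h import *
s=observe(); print(s["time"],s["tool_pos"],s["contact_force"])
I={n:snapshot(n) for n in ("scene","side")}
for n in I: cv2.imwrite(f"pics/{n}6.png",I[n])
cv2.imwrite("pics/v6.png",np.hstack([cv2.resize(I["scene"][175:220,220:280],(400,300),interpolation=2),cv2.resize(I["side"][105:195,225:345],(400,300),interpolation=2)]))
E
```

```text
15.75 [0.571866   0.0132085  0.36078807] [0.1920538  2.71648127 1.13408602]
```

View pics/v6.png

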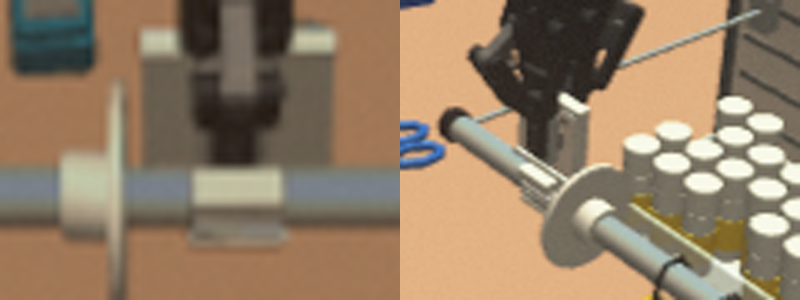

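The plate edge at 141 is about 5 mm from the disc face at 124. I'll go on in small steps and watch the force.

>>> jog_arm([
  [0, 0, 0, -0.015, 0, 0, 0],
  [0, 0, 0, -0.015, 0, 0, 0],
  [0, 0, 0, -0.015, 0, 0, 0],
  [0, 0, 0, -0.01, 0, 0, 0],
])

```text
time: 16.25
tool_pos: [0.5719, 0.0105, 0.3607]
eef_rot: [[-0.025, 1.0, 0.0], [1.0, 0.025, 0.0], [0.0, 0.0, -1.0]]
contact_force: [-0.1, 3.4, 0.7]
grip_width: 0.101
gripper_force: 68.9
```

>>> jog_arm([
  [0, 0, 0, -0.01, 0, 0, 0],
  [0, 0, 0, -0.01, 0, 0, 0],
])

```text
time: 16.45
tool_pos: [0.5719, 0.0095, 0.3607]
eef_rot: [[-0.025, 1.0, 0.0], [1.0, 0.025, 0.0], [0.0, 0.0, -1.0]]
contact_force: [1.0, 2.7, 0.8]
grip_width: 0.107
gripper_force: 68.9
```

>>> jog_arm([
  [0, 0, 0, -0.01, 0, 0, 0],
])

```text
time: 16.55
tool_pos: [0.5719, 0.009, 0.3607]
eef_rot: [[-0.025, 1.0, 0.0], [1.0, 0.025, 0.0], [0.0, 0.0, -1.0]]
contact_force: [1.3, 2.2, 0.4]
grip_width: 0.104
gripper_force: 68.9
```

>>> jog_arm([
  [0, 0, 0, -0.01, 0, 0, 0],
])

```text
time: 16.65
tool_pos: [0.5719, 0.0085, 0.3607]
eef_rot: [[-0.025, 1.0, 0.0], [1.0, 0.025, 0.0], [-0.0, 0.0, -1.0]]
contact_force: [0.0, 2.3, 0.8]
grip_width: 0.107
gripper_force: 68.9
```

>>> jog_arm([
  [0, 0, 0, -0.008, 0, 0, 0],
])

```text
time: 16.75
tool_pos: [0.5719, 0.0081, 0.3607]
eef_rot: [[-0.025, 1.0, 0.0], [1.0, 0.025, -0.0], [-0.0, 0.0, -1.0]]
contact_force: [-0.1, 1.9, 0.7]
grip_width: 0.111
gripper_force: 68.9
```

>>> jog_arm([
  [0, 0, 0, -0.008, 0, 0, 0],
])

```text
time: 16.85
tool_pos: [0.5719, 0.0077, 0.3607]
eef_rot: [[-0.025, 1.0, -0.0], [1.0, 0.025, -0.0], [-0.0, -0.0, -1.0]]
contact_force: [1.2, 1.8, 0.7]
grip_width: 0.112
gripper_force: 68.9
```

>>> jog_arm([
  [0, 0, 0, -0.006, 0, 0, 0],
])

```text
time: 16.95
tool_pos: [0.5719, 0.0074, 0.3607]
eef_rot: [[-0.025, 1.0, -0.0], [1.0, 0.025, 0.0], [0.0, -0.0, -1.0]]
contact_force: [1.2, 2.3, -0.4]
grip_width: 0.109
gripper_force: 68.9
```

>>> jog_arm([
  [0, 0, 0, -0.006, 0, 0, 0],
])

```text
time: 17.05
tool_pos: [0.5719, 0.0071, 0.3607]
eef_rot: [[-0.025, 1.0, -0.0], [1.0, 0.025, 0.0], [0.0, -0.0, -1.0]]
contact_force: [-0.3, 1.9, -0.2]
grip_width: 0.11
gripper_force: 68.9
```

>>> jog_arm([
  [0, 0, 0, -0.006, 0, 0, 0],
])

```text
time: 17.15
tool_pos: [0.5719, 0.0068, 0.3607]
eef_rot: [[-0.025, 1.0, -0.0], [1.0, 0.025, 0.0], [0.0, -0.0, -1.0]]
contact_force: [0.3, 3.3, -0.4]
grip_width: 0.108
gripper_force: 68.9
```

```bash
python3 - <<'E'
from h import *
s=observe(); print(s["time"],s["tool_pos"],s["contact_force"])
im=snapshot("scene"); cv2.imwrite("pics/scene7.png",im)
for n in (0,5,6,7):
    I=cv2.imread(f"pics/scene{n}.png").astype(int)
    print(n,I[192:194,230:252,0].mean(0).astype(int), "row215",I[211:214,230:252,0].mean(0).astype(int))
E
```

```text
17.15 [0.57192089 0.00679269 0.36069564] [ 0.2521853   3.27606929 -0.44933249]
0 [ 84  85  82  84  84  84 125 152 102  78  85  84  83  83  83  84  83  84
  84  85  84  83] row215 [ 81  82  82  82  82  82  98 113  82  79  83  83  84  83  85  83  84  84
  84  84  84  84]
5 [ 86  86  86  86  87  87 129 155 101  82  87  87  86  86  87  87  87  86
  87  87  86  87] row215 [ 82  84  83  83  82  82 104 119  85  81  87  88  86  86  87  87  87  87
  87  87  86  86]
6 [ 86  86  86  86  86  86 127 156 101  81  86  79  77  79  79  77  78  78
  68  43  25  23] row215 [ 83  82  83  83  82  83 103 119  84  80  86  86  86  87  85  85  87  87
  86  87  87  87]
7 [ 85  86  86  86  86  86 128 154 109  79  78  77  79  78  77  66  35  22
  22  26  29  29] row215 [ 81  81  81  81  82  81 102 118  85  81  86  86  86  86  86  85  86  87
  87  86  86  86]
```

>>> jog_arm([
  [0, 0, 0, -0.006, 0, 0, 0],
])

```text
time: 17.3
tool_pos: [0.5719, 0.0067, 0.3607]
eef_rot: [[-0.025, 1.0, -0.0], [1.0, 0.025, 0.0], [0.0, 0.0, -1.0]]
contact_force: [0.5, 4.9, 0.3]
grip_width: 0.106
gripper_force: 68.9
```

>>> jog_arm([
  [0, 0, 0, -0.003, 0, 0, 0],
])

```text
time: 17.4
tool_pos: [0.5719, 0.0066, 0.3607]
eef_rot: [[-0.025, 1.0, -0.0], [1.0, 0.025, 0.001], [0.001, -0.0, -1.0]]
contact_force: [1.0, 5.8, 0.7]
grip_width: 0.109
gripper_force: 68.9
```

Touching: the force rises and the tool stalls. Letting go.

>>> jog_arm([
  [0, 0, 0, 0, 0, 0, 0.2],
  [0, 0, 0, 0, 0, 0, 0.4],
  [0, 0, 0, 0, 0, 0, 0.6],
  [0, 0, 0, 0, 0, 0, 0.6],
  [0, 0, 0, 0, 0, 0, 0.6],
  [0, 0, 0, 0, 0, 0, 0.6],
  [0, 0, 0, 0, 0, -0.2, 0.6],
  [0, 0, 0, 0, 0, -0.4, 0.6],
  [0, 0, 0, 0, 0, -0.5, 0.6],
  [0, 0, 0, 0, 0, -0.5, 0.6],
  [0, 0, 0, 0, 0, -0.4, 0.6],
  [0, 0, 0, 0, 0, 0, 0.6],
  [0, 0, 0, 0, 0, 0, 0.6],
])

```text
time: 18.7
tool_pos: [0.572, 0.0064, 0.4613]
eef_rot: [[-0.025, 1.0, 0.001], [1.0, 0.025, -0.0], [-0.0, 0.001, -1.0]]
contact_force: [0.1, -0.1, -1.2]
grip_width: 0.601
gripper_force: 0.0
```

```bash
python3 - <<'E'
from h import *
s=observe(); print(s["time"],s["tool_pos"],s["contact_force"])
I={n:snapshot(n) for n in ("scene","side")}
for n in I: cv2.imwrite(f"pics/{n}8.png",I[n])
for n in (7,8):
    J=cv2.imread(f"pics/scene{n}.png").astype(int); print(n,J[192:194,230:252,0].mean(0).astype(int), J[211:214,230:252,0].mean(0).astype(int))
cv2.imwrite("pics/v8.png",np.hstack([cv2.resize(I["scene"][165:225,205:285],(400,300),interpolation=2),cv2.resize(I["side"][105:195,225:345],(400,300),interpolation=2)]))
E
```

```text
18.7 [0.57200501 0.0063662  0.46130815] [ 0.07486405 -0.06233982 -1.18788909]
7 [ 85  86  86  86  86  86 128 154 109  79  78  77  79  78  77  66  35  22
  22  26  29  29] [ 81  81  81  81  82  81 102 118  85  81  86  86  86  86  86  85  86  87
  87  86  86  86]
8 [ 85  85  86  86  85  85 127 154 107  77  77  76  76  78  77  79  78  78
  78  78  77  77] [ 82  82  83  82  83  83 101 117  84  81  85  86  85  85  85  86  89  88
  88  89  89  89]
```

View pics/v8.png

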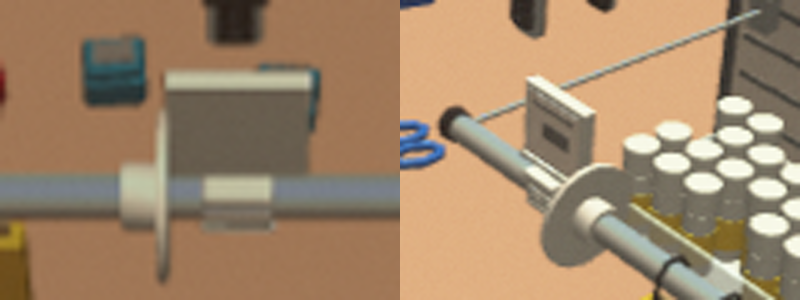

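The holder stands upright on the bar with its ticket towards the robot. Its plate edge meets the disc at (166,150), the divider columns haven't changed, and the gripper is clear. Handing in.

```bash
python3 -c "from bench import *; print(sign_off())"
```

```text
the job is handed in; nothing more can be done
None
```

The holder is clipped home on the bar, upright with its ticket facing the robot, and just touches the divider, which did not move; I let go and handed the job in at about 19 s.

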